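# Close a soap sample between two cups, rim on rim

## Robot

A 6-joint arm with a two-finger parallel gripper is mounted at the origin on a cart in front of the work surface, level with it; the furniture and walls round the work are solid. World frame = base frame: x ahead of the robot, y to its left, z up, the work surface at z = 0. Lengths are in m, angles in rad, forces in N, time in s.
With the tool pointing down it reaches from about 0.325 to 0.775 m from the base axis. Payload 9.3 kg.
Tool frame: the origin (TCP) lies at the centre of the arm's flange, where the gripper is bolted on; the fingertips stand 173 mm ahead of it and the grasp point (between the pads) lies 155 mm ahead of it (robot.pinch_z is the distance from the TCP to the grasp point, in m); z points along the fingers, y is the line along which they close (so a half turn about z gives the same grasp; the last joint's range is limited). The gripper opens to 85 mm and grips with 20 to 120 N. Pads are 22 mm wide; open, the fingers measure 114 mm over their backs; the gripper's body (76 mm by 85 mm) begins 54 mm behind the grasp point. The pads swing forward as they close: fully open they stand 13 mm farther back than shut.
Start: joints at [-1.433, 0.259, 0.021, 1.334, 0, 1.418], TCP at [0.158, -0.527, 0.405] pointing down, gripper open.
Joint ranges: [-3.04, 3.04], [-0.91, 1.82], [-1.04, 1.36], [-1.92, 1.95], [-1.52, 1.45], [-3.14, 3.14]. Speed limits (rad/s): [2.22, 2.22, 2.79, 3.14, 3.14, 3.14].

## Interface

Orientations are given as a 3x3 rotation matrix whose columns are the frame's x, y, z axes.
In Python, from cell import robot gives the robot as it stands.
- The arm moves only by the tool arm_command, never from a script. Its argument "targets" is one flat list of numbers, 7 for each row, row after row: the gripper's target within -1 to 1 (fully open at 1, half-way at 0, shut at -1), then the shift along the tool's x, y, z in cm, then the turn, a rotation vector about the tool's x, y, z in rad. In form: [grip, x, y, z, wx, wy, wz, grip, x, y, z, wx, wy, wz, ...]. A call has 1 to 5 rows; each row is the pose to reach, as a shift and turn from the pose commanded when the call began, along the tool's axes at that moment; what a row does not reach only later rows make up. A row lasts 1/8 s, in which the tool goes at most 62.5 mm and 10.7 degrees, less where a joint would pass 70% of its speed; a pose out of reach is approached as far as the arm can. A call with a gripper value outside its range is refused whole. The fingers move at their own pace and stop on an object; the grip force is fixed at half the most. Time passes only in rows, so rows that repeat a pose let the fingers close. It gives the time, the measured TCP pose, the force, the opening and the grip force at its end, in the units of the state.
- robot.observe(): the state, without advancing time (a new reading comes with each control period).
- robot.capture(name): name is "scene" or "top"; returns a dict with "pixels" (400x640x3 uint8, red, green, blue), "K" (3x3 intrinsics, pixels), "position" and "orientation" of the camera in the world. Camera axes: x right, y up, looking along -z (the intrinsics and any distortion apply to the point x, -y, -z); pixel columns grow to the right and rows downward; lengths in m; the calibration is good to about 2 mm. A picture is of the moment at which its call begins. There is no depth.
- robot.job_done(): hands the job in; it is judged then, once.
The state is a dict: "time_s": time; "q": joint angles; "joint_vel": joint speeds; "joint_efforts": joint torques, N m; "tool_pos": TCP position; "tcp_rot": TCP orientation; "force": force on the tool from outside, world axes, zero at the start; "wrist_torque": the same for the moment, N m; "gripper_width": finger opening in m; "grasp_force": force on a finger pad.
Only numpy, scipy, OpenCV 4.12 (cv2) and the standard library are available. Lean on these libraries where they do the work, as an engineer would, in place of code of your own. Each camera call takes 0.05 s, during which the arm holds its last target. There are 200 camera calls.

## Task

Put the little soap bar into the open steel cup that stands on the table. Then take the cup of the same size from the sloped drying rack and set it mouth-down on top of the first, rim on rim, so that the rims meet all the way round and it stays there level. Leave the smaller cup on the rack, and do not disturb the glue stick.

Things in the scene. Friction and masses are not known exactly. Their poses are not given: they have to be found in the camera images.
- soap_sample: small cream soap bar, 34 x 22 x 16 mm (x, y, z), lying flat on the table, 20 g; origin at the centre of its underside, x along its length, z up
- sample_cup: loose steel cup standing mouth-up on the table, 42 mm high, 90 g or so; straight body 56 mm across, inside 50 mm across, floor 3 mm thick; round its mouth a flat flange 68 mm across and 4 mm thick, its top 42 mm above the origin. Origin at the centre of its underside, z up out of the mouth
- cup_rim (a point): centre of the mouth of the standing cup, level with the top of its rim; axes as the cup's
- cover_cup: loose steel cup, same sizes as the standing one (body 56 mm, flange 68 mm across, 42 mm high), mouth-down on the sloped rack in its left or right place, its axis leaning 32 degrees from vertical, closed end towards the rack's front. Origin at the centre of its mouth in the rim plane, z from mouth to closed end (up the leaning axis): flange z 0 to 4 mm, straight body z 4 to 42 mm
- small_cup: smaller loose steel cup (body 42 mm, flange 56 mm across, 42 mm high), mouth-down in the other place of the rack, 116 mm from the first; origin and axes as for the cover cup. It may slide some 6 mm down to the rack's lip. To be left where it is
- drying_rack: fixed wooden slatted rack, 250 mm wide (y), about 100 mm deep (x), its slatted face sloping 32 degrees from 17 mm high at the front to 73 mm at the back, with a lip 10 mm high along the low front edge. Origin on the table under its middle; its front and low edge is to its -x, z up
- glue: glue stick standing upright on the table between the front things, 27 mm across, 97 mm tall; origin at the centre of its underside. Not to be disturbed
Mind the look-alikes: they are no part of the job. Leave any blue or purple look-alike of the cover_cup alone. Leave any pink look-alike of the soap_sample alone.

How it is judged:
By the outcome, as a careful person would: the job done as asked, in the order asked, and still so for the second after the job is handed in, with the robot touching nothing.
It also fails if it takes over 51 s, if anything falls off the work surface, if the arm or the gripper's body presses on something with over 40 N, if the wrist force passes 120 N, or if a joint passes its speed limit or range.

## Working session

There is one attempt and no reset: what is moved stays moved. The work goes in short steps, Python scripts to look and compute and a tool call to move; the robot and the scene stay as the last step left them, time stands still between calls to the robot, and variables do not carry over. Pictures are saved under pics/ and viewed, at most 10 in all, crops included, and the job is handed in when it is done.

Besides the shell and the picture viewer there is one more tool, called after "Call:" as name(argument=value, ...) on one line, values as JSON. arm_command: Moves the arm, as the interface text tells. Its arguments: {"type":"object","properties":{"targets":{"type":"array"}},"required":["targets"]}

```bash
mkdir -p pics; ls
python3 - <<'E'
from cell import robot
import cv2,pickle
for n in("scene","top"):
    c=robot.capture(n); cv2.imwrite(f"pics/{n}0.png",c["pixels"][:,:,::-1]); pickle.dump(c,open(f"{n}0.pkl","wb")); print(n,c["K"],c["position"],c["orientation"],[k for k in c])
s=robot.observe();print(s)
E
```

```text
pics
scene [[440.05917771   0.         317.95444221]
 [  0.         440.05917771 197.27796447]
 [  0.           0.           1.        ]] [0.05911202 0.92067604 0.46604211] [[-0.85910367  0.21584395 -0.46406063]
 [-0.51173624 -0.37675668  0.77212721]
 [-0.00817896  0.90081396  0.43412822]] ['pixels', 'K', 'position', 'orientation']
top [[390.60283211   0.         321.92364218]
 [  0.         390.60283211 200.13806697]
 [  0.           0.           1.        ]] [0.42662035 0.17849082 0.90012877] [[ 0.02000722  0.99270394 -0.11890588]
 [-0.99979514  0.01950075 -0.00542148]
 [-0.00306317  0.11898999  0.99289073]] ['pixels', 'K', 'position', 'orientation']
{'time_s': 0.1, 'q': array([-1.43263098e+00,  2.59157409e-01,  2.08347509e-02,  1.33369561e+00,
       -1.00065382e-05,  1.41821568e+00]), 'joint_vel': array([-0.00111462, -0.00212147,  0.00247059,  0.00085445,  0.00033533,
        0.00119338]), 'joint_efforts': array([ 5.55752573e-03, -5.56696701e+01,  3.45068765e+01,  1.17364081e-02,
       -1.46695911e-04, -1.43655643e-05]), 'tool_pos': array([ 0.15766586, -0.52687567,  0.40411366]), 'tcp_rot': array([[ 9.58030305e-01,  2.86666886e-01, -1.78204491e-04],
       [ 2.86666888e-01, -9.58029558e-01,  1.20891854e-03],
       [ 1.75831746e-04, -1.20926593e-03, -9.99999253e-01]]), 'force': array([ 0.4418308, -0.0130136,  1.0538437]), 'wrist_torque': array([ 0.01794988, -0.0515981 ,  0.01741566]), 'grasp_force': 0.0, 'gripper_width': 0.085119189269924}
```

View pics/scene0.png

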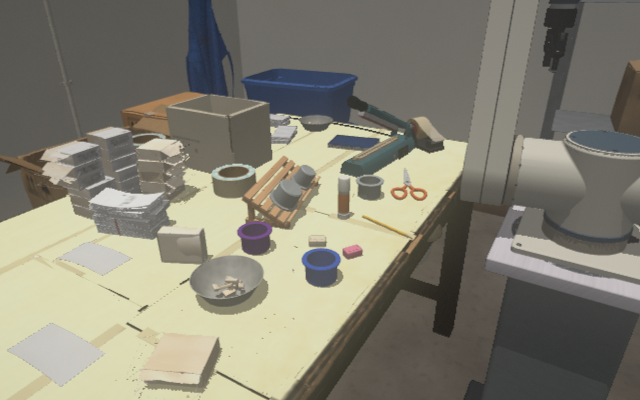

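View pics/top0.png

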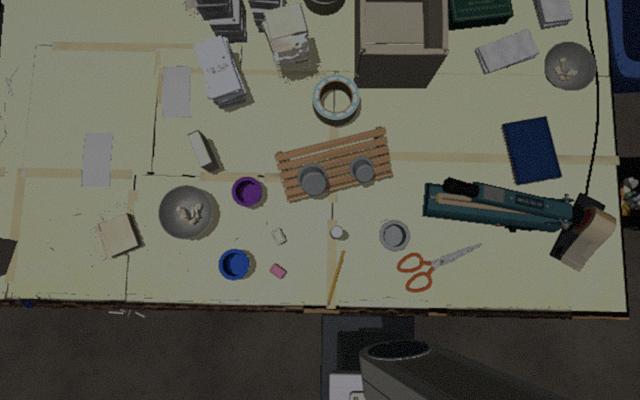

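Top view: cream soap is at (279,237) and its pink look-alike at (278,271). The open steel cup is at (394,235), with blue (235,264) and purple (247,191) cups as look-alikes. On the rack, the larger cup is at (312,180) and the smaller at (362,170). The glue stick is at (337,232). I choose the cream soap, the steel cup at (394,235) and the larger rack cup at (312,180), and check these in a close crop.

Run:
```python
import cv2
a=cv2.imread("pics/top0.png")[120:270,225:425]; cv2.imwrite("pics/topc.png",cv2.resize(a,(800,600),interpolation=cv2.INTER_CUBIC))
a=cv2.imread("pics/scene0.png")[140:290,230:430]; cv2.imwrite("pics/scenec.png",cv2.resize(a,(800,600),interpolation=cv2.INTER_CUBIC))
```

```text
(no output)
```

View pics/topc.png

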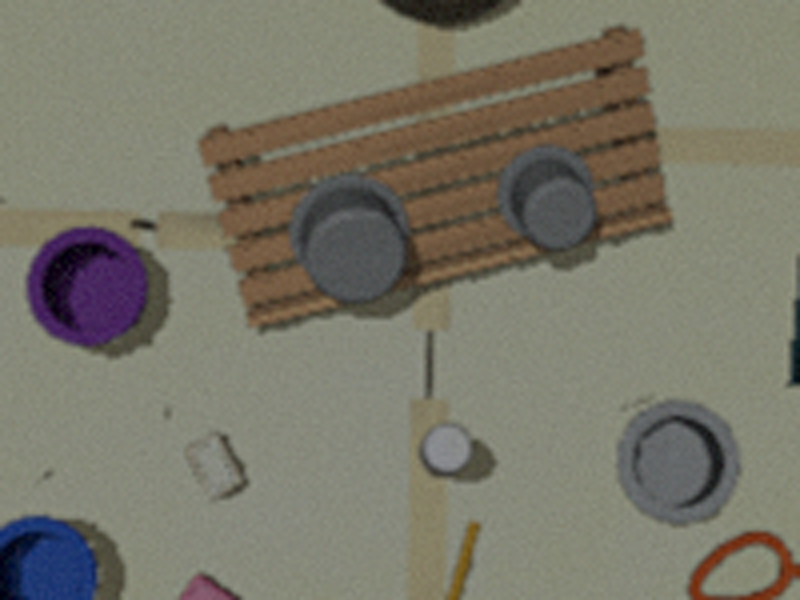

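View pics/scenec.png

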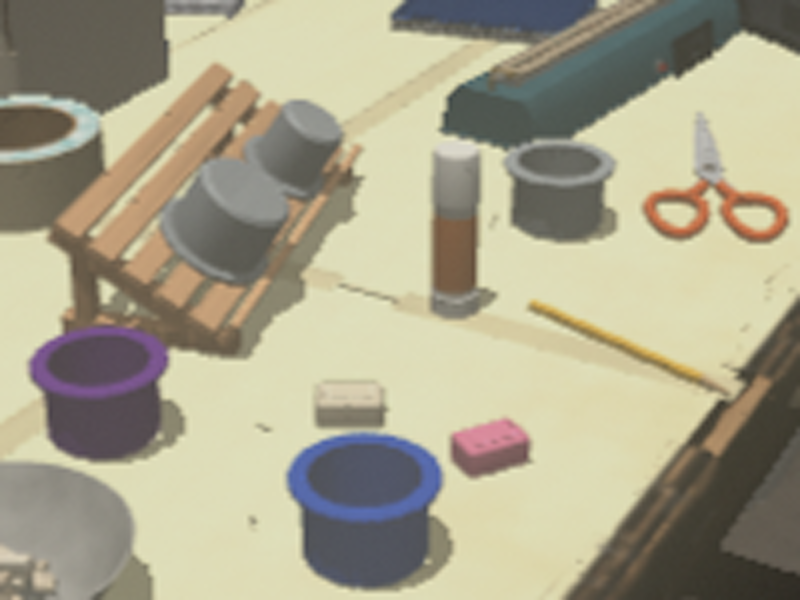

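The crops confirm the choice. In the top crop, the soap's top face is centred at (213,465), the steel cup's flange at (679,461), the cover's closed end at (354,254) and the small cup's at (559,212). The glue top is at (447,447) and the rack's front edge runs (258,328)–(672,222).

```bash
cat > h.py <<'E'
import numpy as np,cv2,pickle
from scipy.spatial.transform import Rotation as R
from scipy.optimize import least_squares
OFF={"top":(225,120),"scene":(230,140)}
def cr(n,x,y): return np.array([OFF[n][0]+(x+.5)/4-.5,OFF[n][1]+(y+.5)/4-.5])
def ray(c,p):
    K=c["K"];return c["orientation"]@np.array([(p[0]-K[0,2])/K[0,0],-(p[1]-K[1,2])/K[1,1],-1])
def onz(c,p,z):
    d=ray(c,p);return c["position"]+d*(z-c["position"][2])/d[2]
def proj(c,X):
    q=(np.atleast_2d(X)-c["position"])@c["orientation"];K=c["K"]
    return np.c_[K[0,2]-K[0,0]*q[:,0]/q[:,2],K[1,2]+K[1,1]*q[:,1]/q[:,2]]
def tri(obs,x0=(.45,0,.05)):
    r=least_squares(lambda X:np.concatenate([(proj(c,X)[0]-p) for c,p in obs]),x0);return r.x,r.fun
def ring(P,ax,r,h,n=48):
    ax=ax/np.linalg.norm(ax);a=np.cross(ax,[0,1,0]);a/=np.linalg.norm(a);b=np.cross(ax,a);t=np.linspace(0,2*np.pi,n)
    return P+h*ax+r*(np.outer(np.cos(t),a)+np.outer(np.sin(t),b))
def load(n): return pickle.load(open(f"{n}0.pkl","rb"))
def go(p,Rd):
    "shift cm and rotvec in tool axes from the present measured pose"
    from cell import robot
    s=robot.observe();M=s["tcp_rot"]
    print("t",s["time_s"],"shift",np.round(M.T@(np.array(p)-s["tool_pos"])*100,2),"turn",np.round(R.from_matrix(M.T@Rd).as_rotvec(),3),"w",round(s["gripper_width"],4),"F",np.round(s["force"],1))
def down(yaw): # tool y axis along yaw in world, z down
    y=np.array([np.cos(yaw),np.sin(yaw),0]);z=np.array([0,0,-1.]);return np.c_[np.cross(y,z),y,z]
E
cat > m.py <<'E'
from h import *
T,S=load("top"),load("scene");p=np.set_printoptions(precision=4,suppress=True)
print("cup",onz(T,cr("top",679,461),.042),onz(S,cr("scene",559,163),.042))
print("soap",onz(T,cr("top",213,465),.016),onz(S,cr("scene",350,393),.016))
a,b=[onz(T,cr("top",*q),.016) for q in((202,440),(227,492))];print("soap yaw",np.arctan2(*(b-a)[1::-1]))
print("glue",onz(T,cr("top",447,447),.097))
a,b=[onz(T,cr("top",*q),.02) for q in((258,328),(672,222))];y=a-b;print("front edge",a,b,"rack y yaw",np.arctan2(y[1],y[0]))
th=np.arctan2(y[1],y[0])-np.pi/2;rx=np.array([np.cos(th),np.sin(th),0])
ax=-np.sin(np.radians(32))*rx+np.array([0,0,np.cos(np.radians(32))])
X,f=tri([(T,cr("top",354,254)),(S,cr("scene",248,190))]);print("cover top",X,f)
m=(a+b)/2;print("in rack coords from front edge",(X-.042*ax-m)@rx,(X-.042*ax)[2])
P=X-.042*ax;print("cover origin",P,"axis",ax,"th",th)
C=(onz(T,cr("top",679,461),.042)+onz(S,cr("scene",559,163),.042))/2
out=[]
for n,c in(("top",T),("scene",S)):
    x0,y0=OFF[n];im=cv2.resize(cv2.imread(f"pics/{n}0.png")[y0:y0+150,x0:x0+200],(800,600),interpolation=cv2.INTER_CUBIC)
    for Q,A,r,h in((P,ax,.034,0),(P,ax,.028,.042),(C,np.array([0,0,1.]),.034,0),(C,np.array([0,0,1.]),.028,-.042)):
        q=(proj(c,ring(Q,A,r,h))-[x0,y0]+.5)*4-.5;cv2.polylines(im,[q.astype(np.int32)],True,(0,0,255) if h else (0,255,0),1)
    out.append(im[100:550,150:800] if n=="top" else im[50:350,150:800])
o=np.vstack(out);cv2.imwrite("pics/ov.png",cv2.resize(o,None,fx=.8,fy=.8))
E
python3 m.py
```

```text
cup [0.456  0.0231 0.042 ] [0.453  0.0245 0.042 ]
soap [0.4494 0.281  0.016 ] [0.447  0.2799 0.016 ]
soap yaw -2.661077716362265
glue [0.4589 0.152  0.097 ]
front edge [0.5272 0.2576 0.02  ] [0.5928 0.0229 0.02  ] rack y yaw 1.8432943081142423
cover top [0.5606 0.2016 0.07  ] [ 0.4951  0.8758 -1.0108 -0.1303]
in rack coords from front edge 0.03941009322283283 0.03440024966571973
cover origin [0.5821 0.2076 0.0344] axis [-0.5104 -0.1426  0.848 ] th 0.2724979813193458
```

View pics/ov.png

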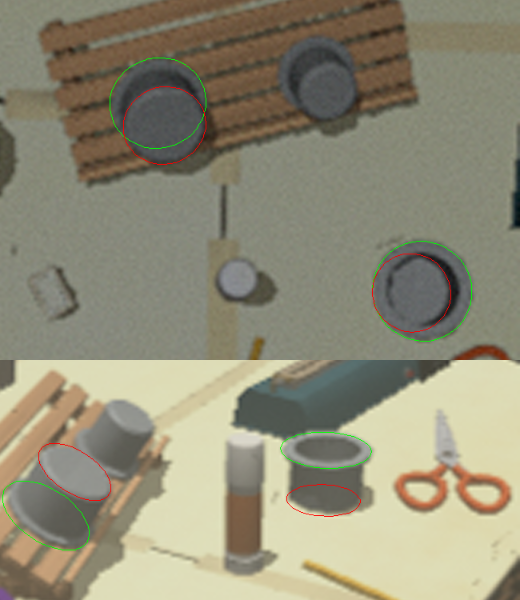

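```bash
cat >> h.py <<'E'
def chain(poses,start=None):
    from cell import robot
    s=robot.observe();p,M=(s["tool_pos"],s["tcp_rot"]) if start is None else start
    print("t",round(s["time_s"],2),"w",round(s["gripper_width"],4),"F",np.round(s["force"],1))
    for q,Rd in poses:
        d=M.T@(np.array(q)-p)*100;w=R.from_matrix(M.T@Rd).as_rotvec();print(np.round(d,2),np.round(w,3)," |d|",round(np.linalg.norm(d),1),"ang",round(np.linalg.norm(w),2));p,M=np.array(q),Rd
E
python3 -c "
from h import *
chain([((.30,-.33,.40),down(-.44)),((.45,-.1,.40),down(.4)),((.46,.1,.38),down(1.25)),((.448,.2805,.27),down(2.05)),((.448,.2805,.176),down(2.05))])"
```

```text
t 0.1 w 0.0851 F [ 0.4 -0.   1.1]
[ 19.28 -14.78   0.43] [-0.001 -0.001 -0.84 ]  |d| 24.3 ang 0.84
[27.2   3.77  0.  ] [ 0.    0.   -0.84]  |d| 27.5 ang 0.84
[18.03  8.71  2.  ] [ 0.    0.   -0.85]  |d| 20.1 ang 0.85
[ 6.83 16.75 11.  ] [ 0.   0.  -0.8]  |d| 21.2 ang 0.8
[0.  0.  9.4] [0. 0. 0.]  |d| 9.4 ang 0.0
```

Call:
arm_command(targets=[0.2,19.3,-14.8,0.4,0,0,-0.84,0.2,19.3,-14.8,0.4,0,0,-0.84,0.2,19.3,-14.8,0.4,0,0,-0.84,0.2,19.3,-14.8,0.4,0,0,-0.84,0.2,19.3,-14.8,0.4,0,0,-0.84])

```text
time_s: 0.72
tool_pos: [0.3016, -0.3267, 0.4008]
tcp_rot: [[0.418, 0.909, 0.0], [0.909, -0.418, 0.001], [0.001, 0.0, -1.0]]
force: [-0.3, -1.4, 0.4]
gripper_width: 0.0513
grasp_force: 0.0
```

Call:
arm_command(targets=[0.2,27.2,3.8,0,0,0,-0.84,0.2,27.2,3.8,0,0,0,-0.84,0.2,27.2,3.8,0,0,0,-0.84,0.2,27.2,3.8,0,0,0,-0.84,0.2,27.2,3.8,0,0,0,-0.84])

```text
time_s: 1.35
tool_pos: [0.4514, -0.0972, 0.4005]
tcp_rot: [[-0.396, 0.918, -0.0], [0.918, 0.396, 0.0], [0.001, -0.0, -1.0]]
force: [0.3, -0.4, -0.0]
gripper_width: 0.0513
grasp_force: 0.0
```

Call:
arm_command(targets=[0.2,18,8.7,2,0,0,-0.85,0.2,18,8.7,2,0,0,-0.85,0.2,18,8.7,2,0,0,-0.85,0.2,18,8.7,2,0,0,-0.85,0.2,18,8.7,2,0,0,-0.85])

```text
time_s: 1.98
tool_pos: [0.4601, 0.1014, 0.3802]
tcp_rot: [[-0.951, 0.308, -0.001], [0.308, 0.951, 0.0], [0.001, -0.0, -1.0]]
force: [-0.1, -0.2, 0.1]
gripper_width: 0.0513
grasp_force: 0.0
```

Call:
arm_command(targets=[0.2,6.8,16.7,8,0,0,-0.8,0.2,6.8,16.7,8,0,0,-0.8,0.2,6.8,16.7,8,0,0,-0.8,0.2,6.8,16.7,8,0,0,-0.8,0.2,6.8,16.7,8,0,0,-0.8])

```text
time_s: 2.6
tool_pos: [0.448, 0.2809, 0.2995]
tcp_rot: [[-0.885, -0.466, -0.002], [-0.466, 0.885, -0.001], [0.002, 0.0, -1.0]]
force: [-0.3, 0.2, 0.3]
gripper_width: 0.0512
grasp_force: 0.0
```

Call:
arm_command(targets=[0.2,0,0,6,0,0,0,0.2,0,0,9,0,0,0,0.2,0,0,11.2,0,0,0,0.2,0,0,12.3,0,0,0,0.2,0,0,12.3,0,0,0])

```text
time_s: 3.22
tool_pos: [0.4485, 0.2797, 0.1773]
tcp_rot: [[-0.887, -0.461, -0.001], [-0.461, 0.887, -0.0], [0.001, 0.0, -1.0]]
force: [0.1, 0.7, 0.1]
gripper_width: 0.0513
grasp_force: 0.0
```

Call:
arm_command(targets=[-1,0,0,0,0,0,0,-1,0,0,0,0,0,0,-1,0,0,0,0,0,0,-1,0,0,0,0,0,0,-1,0,0,0,0,0,0])

```text
time_s: 3.85
tool_pos: [0.4489, 0.2798, 0.1789]
tcp_rot: [[-0.887, -0.461, 0.002], [-0.461, 0.887, 0.001], [-0.002, -0.0, -1.0]]
force: [-1.6, 0.7, 5.6]
gripper_width: 0.0199
grasp_force: 59.3
```

Call:
arm_command(targets=[-1,0,0,-3,0,0,0,-1,0,0,-6,0,0,0,-1,0,0,-8,0,0,0,-1,0,0,-8,0,0,0])

```text
time_s: 4.35
tool_pos: [0.4489, 0.2799, 0.2594]
tcp_rot: [[-0.887, -0.461, 0.003], [-0.461, 0.887, 0.001], [-0.004, -0.0, -1.0]]
force: [-0.1, -0.4, -0.2]
gripper_width: 0.0204
grasp_force: 58.7
```

Run:
```python
from h import *
from cell import robot
ims=[]
s=robot.observe();tip=s["tool_pos"]+[0,0,-.172]
for n in("top","scene"):
    c=robot.capture(n);u,v=proj(c,tip)[0].astype(int);ims.append(cv2.resize(c["pixels"][v-40:v+40,u-50:u+50,::-1],(400,320),interpolation=cv2.INTER_CUBIC))
cv2.imwrite("pics/soapgrip.png",np.hstack(ims))
chain([((.4545,.0238,.256),down(2.05)),((.4545,.0238,.221),down(2.05))])
```

```text
t 4.45 w 0.0202 F [-1.3  0.3 -0. ]
[ 11.25 -22.98   0.14] [ 0.  0. -0.]  |d| 25.6 ang 0.0
[0.  0.  3.5] [0. 0. 0.]  |d| 3.5 ang 0.0
```

View pics/soapgrip.png

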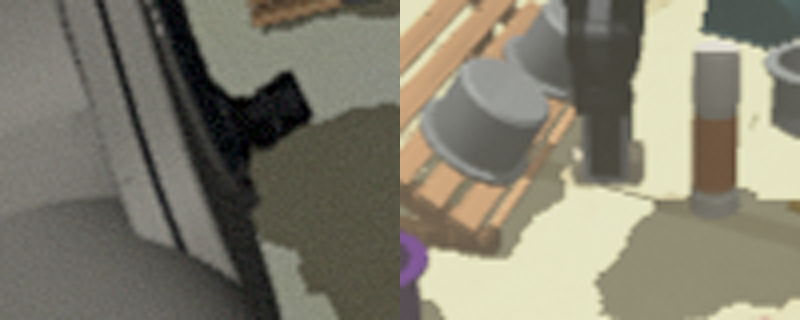

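Call:
arm_command(targets=[-1,0,0,-6,0,0,0,-1,2.6,-5.4,-6.5,0,0,0,-1,5.3,-10.8,-6.5,0,0,0,-1,8,-16.4,-6.5,0,0,0,-1,10.3,-21,-6.5,0,0,0])

```text
time_s: 5.08
tool_pos: [0.4536, 0.0439, 0.3217]
tcp_rot: [[-0.888, -0.461, -0.001], [-0.461, 0.888, -0.0], [0.001, 0.001, -1.0]]
force: [1.4, 0.6, -0.3]
gripper_width: 0.02
grasp_force: 58.9
```

Call:
arm_command(targets=[-1,0.95,-2,0,0,0,0,-1,0.95,-2,4,0,0,0,-1,0.95,-2,7,0,0,0,-1,0.95,-2,9.5,0,0,0,-1,0.95,-2,9.5,0,0,0])

```text
time_s: 5.7
tool_pos: [0.4539, 0.0238, 0.2256]
tcp_rot: [[-0.887, -0.461, -0.005], [-0.461, 0.887, 0.001], [0.004, 0.003, -1.0]]
force: [1.0, -0.3, -0.1]
gripper_width: 0.02
grasp_force: 58.9
```

Run:
```python
from h import *
from cell import robot
ims=[]
s=robot.observe();tip=s["tool_pos"]+[0,0,-.175]
for n in("top","scene"):
    c=robot.capture(n);u,v=proj(c,tip)[0].astype(int);ims.append(cv2.resize(c["pixels"][v-40:v+40,u-50:u+50,::-1],(400,320),interpolation=cv2.INTER_CUBIC))
cv2.imwrite("pics/overcup.png",np.hstack(ims))
chain([((.4545,.0238,.226),down(2.05))])
```

```text
t 5.8 w 0.0202 F [-0.1 -0.5 -0.3]
[0.03 0.02 0.17] [ 0.    -0.001 -0.   ]  |d| 0.2 ang 0.0
```

View pics/overcup.png

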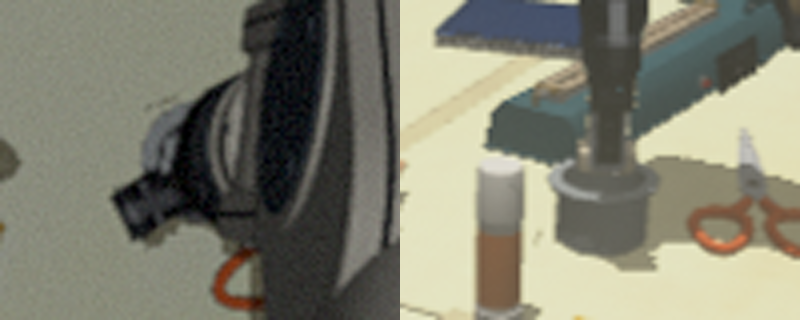

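The soap is held and centred over the steel cup's mouth. In the scene crop the flange spans (550–660,180) and the fingers sit in its middle. I release it and retreat.

Call:
arm_command(targets=[0.0,0,0,0,0,0,0,0.0,0,0,0,0,0,0,0.0,0,0,-4,0,0,0,0.5,0,0,-9,0,0,0,1,0,0,-11.5,0,0,0])

```text
time_s: 6.42
tool_pos: [0.4549, 0.0238, 0.3457]
tcp_rot: [[-0.887, -0.461, 0.004], [-0.461, 0.887, -0.001], [-0.003, -0.002, -1.0]]
force: [0.7, 0.2, -0.3]
gripper_width: 0.0771
grasp_force: 0.0
```

```bash
cat > c.py <<'E'
from h import *
P=np.array([.5818,.2065,.0350]);th=.265;t=np.radians(32)
ax=np.array([-np.sin(t)*np.cos(th),-np.sin(t)*np.sin(th),np.cos(t)])
y=np.array([-np.sin(th),np.cos(th),0]);RT=np.c_[np.cross(y,-ax),y,-ax]
E
python3 -c "
from c import *
from cell import robot
chain([((.43,.165,.36),RT),(P+.26*ax,RT),(P+.18*ax,RT)])
"
```

```text
t 6.42 w 0.0771 F [ 0.7  0.2 -0.3]
[-4.31 13.67 -1.45] [ 0.058 -0.553  0.209]  |d| 14.4 ang 0.59
[3.88 0.03 9.9 ] [0. 0. 0.]  |d| 10.6 ang 0.0
[ 0. -0.  8.] [0. 0. 0.]  |d| 8.0 ang 0.0
```

Call:
arm_command(targets=[1,-4.3,13.7,-1.5,0.058,-0.553,0.209,1,-4.3,13.7,-1.5,0.058,-0.553,0.209,1,-4.3,13.7,-1.5,0.058,-0.553,0.209,1,-4.3,13.7,-1.5,0.058,-0.553,0.209,1,-4.3,13.7,-1.5,0.058,-0.553,0.209])

```text
time_s: 7.05
tool_pos: [0.429, 0.1654, 0.3582]
tcp_rot: [[-0.82, -0.263, 0.509], [-0.223, 0.965, 0.14], [-0.528, 0.001, -0.85]]
force: [0.1, -0.4, 0.5]
gripper_width: 0.0854
grasp_force: 0.0
```

Run:
```python
from c import *
from cell import robot
ims=[]
for n,q in(("scene",[.4545,.0238,.035]),("top",[.4545,.0238,.035]),("top",P+.02*ax),("scene",P+.02*ax)):
    c=robot.capture(n);u,v=proj(c,q)[0].astype(int);ims.append(cv2.resize(c["pixels"][v-30:v+30,u-40:u+40,::-1],(400,300),interpolation=cv2.INTER_CUBIC))
cv2.imwrite("pics/s3.png",np.vstack([np.hstack(ims[:2]),np.hstack(ims[2:])]))
chain([(P+.26*ax,RT),(P+.18*ax,RT)])
```

```text
t 7.25 w 0.0852 F [-0.1 -0.  -1. ]
[3.73 0.03 9.73] [ 0.001 -0.004 -0.001]  |d| 10.4 ang 0.0
[ 0. -0.  8.] [0. 0. 0.]  |d| 8.0 ang 0.0
```

View pics/s3.png

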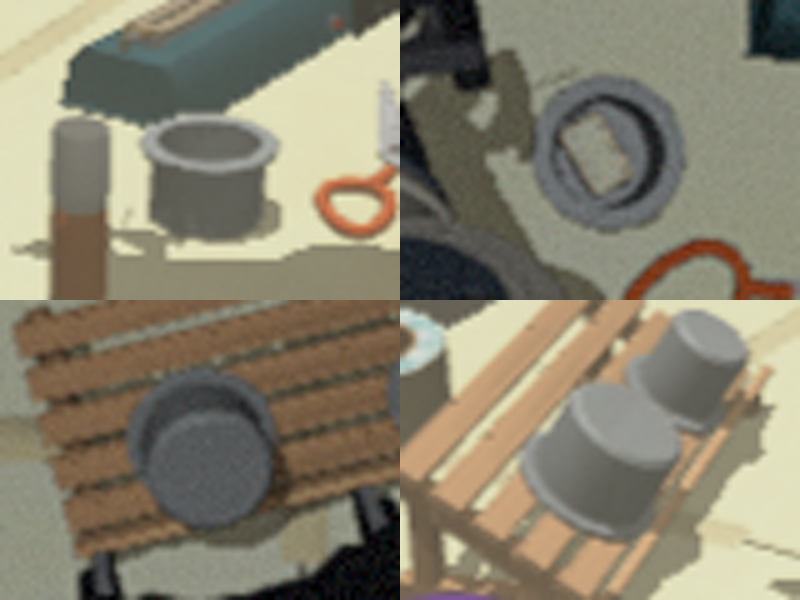

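The soap lies flat inside the cup, at about (597,150) in the top-right panel. The fingers at (100,575) and (370,530) are lined up with the cover's axis, so I approach and grip.

Call:
arm_command(targets=[1,3.7,0,9.7,0,0,0,1,3.7,0,9.7,0,0,0,1,3.7,0,13,0,0,0,1,3.7,0,16,0,0,0,1,3.7,0,17,0,0,0])

```text
time_s: 7.88
tool_pos: [0.4865, 0.1803, 0.192]
tcp_rot: [[-0.822, -0.261, 0.506], [-0.222, 0.965, 0.138], [-0.524, 0.002, -0.852]]
force: [-1.1, 0.0, 0.2]
gripper_width: 0.0856
grasp_force: 0.0
```

```bash
python3 -c "
from c import *
chain([(P+.18*ax,RT)])"
```

```text
t 7.88 w 0.0856 F [-1.1  0.   0.2]
[-0.07  0.03  0.55] [ 0.001 -0.007 -0.001]  |d| 0.6 ang 0.01
```

Call:
arm_command(targets=[1,0,0,0.5,0,-0.005,0,1,0,0,0.5,0,-0.005,0,-1,0,0,0.5,0,-0.005,0,-1,0,0,0.5,0,-0.005,0,-1,0,0,0.5,0,-0.005,0])

```text
time_s: 8.5
tool_pos: [0.4879, 0.1812, 0.1907]
tcp_rot: [[-0.817, -0.262, 0.514], [-0.221, 0.965, 0.14], [-0.533, 0.001, -0.846]]
force: [-9.4, -2.6, 12.1]
gripper_width: 0.0554
grasp_force: 60.2
```

Call:
arm_command(targets=[-1,0,0,0,0,0,0,-1,0,0,0,0,0,0])

```text
time_s: 8.75
tool_pos: [0.4879, 0.1812, 0.1907]
tcp_rot: [[-0.817, -0.262, 0.514], [-0.221, 0.965, 0.14], [-0.533, 0.001, -0.846]]
force: [-8.7, -3.7, 12.4]
gripper_width: 0.0551
grasp_force: 60.2
```

Call:
arm_command(targets=[-1,-2.7,0,-4.2,0,0,0,-1,-5.3,0,-8.5,0,0,0,-1,-8,0,-12.7,0,0,0,-1,-8,0,-12.7,0,0,0])

```text
time_s: 9.25
tool_pos: [0.4892, 0.1814, 0.3445]
tcp_rot: [[-0.813, -0.262, 0.52], [-0.22, 0.965, 0.142], [-0.539, 0.001, -0.843]]
force: [-0.1, -0.6, -1.6]
gripper_width: 0.0549
grasp_force: 64.9
```

```bash
python3 -c "
from c import *
chain([((.4545,.0238,.33),down(th+np.pi/2)),((.4545,.0238,.285),down(th+np.pi/2))])"
```

```text
t 9.25 w 0.0549 F [-0.1 -0.6 -1.6]
[  7.08 -14.3   -2.82] [0.001 0.569 0.   ]  |d| 16.2 ang 0.57
[0.  0.  4.5] [0. 0. 0.]  |d| 4.5 ang 0.0
```

Call:
arm_command(targets=[-1,7.1,-14.3,-2.8,0,0.569,0,-1,7.1,-14.3,-2.8,0,0.569,0,-1,7.1,-14.3,-2.8,0,0.569,0,-1,7.1,-14.3,-2.8,0,0.569,0,-1,7.1,-14.3,-2.8,0,0.569,0])

```text
time_s: 9.88
tool_pos: [0.4538, 0.0237, 0.3247]
tcp_rot: [[-0.965, -0.261, -0.009], [-0.261, 0.965, -0.0], [0.008, 0.002, -1.0]]
force: [-0.8, -0.7, -0.7]
gripper_width: 0.0548
grasp_force: 64.9
```

Call:
arm_command(targets=[-1,0,0,4.5,0,0,0,-1,0,0,4.5,0,0,0,-1,0,0,4.5,0,0,0])

```text
time_s: 10.25
tool_pos: [0.4534, 0.0241, 0.2814]
tcp_rot: [[-0.965, -0.263, -0.008], [-0.263, 0.965, -0.001], [0.008, 0.001, -1.0]]
force: [0.2, -0.2, -1.3]
gripper_width: 0.0552
grasp_force: 64.9
```

Run:
```python
from c import *
from cell import robot
ims=[]
for n,q in(("scene",[.4545,.0238,.08]),("top",[.4545,.0238,.08])):
    c=robot.capture(n);pickle.dump(c,open(n+"1.pkl","wb"));u,v=proj(c,q)[0].astype(int);print(n,u-40,v-45);ims.append(cv2.resize(c["pixels"][v-45:v+45,u-40:u+40,::-1],(400,450),interpolation=cv2.INTER_CUBIC))
cv2.imwrite("pics/s4.png",np.hstack(ims))
chain([((.4545,.0238,.285),down(th+np.pi/2))]);print(robot.observe()["tool_pos"],robot.observe()["tcp_rot"])
```

```text
scene 329 120
top 357 190
t 10.35 w 0.0548 F [ 0.   0.6 -1.1]
[-0.07 -0.02 -0.32] [ 0.001 -0.007  0.001]  |d| 0.3 ang 0.01
[0.45374055 0.02382764 0.28177689] [[-9.64875020e-01 -2.62627888e-01 -6.54123562e-03]
 [-2.62626025e-01  9.64897005e-01 -1.15750899e-03]
 [ 6.61561280e-03  6.01047197e-04 -9.99977936e-01]]
```

View pics/s4.png

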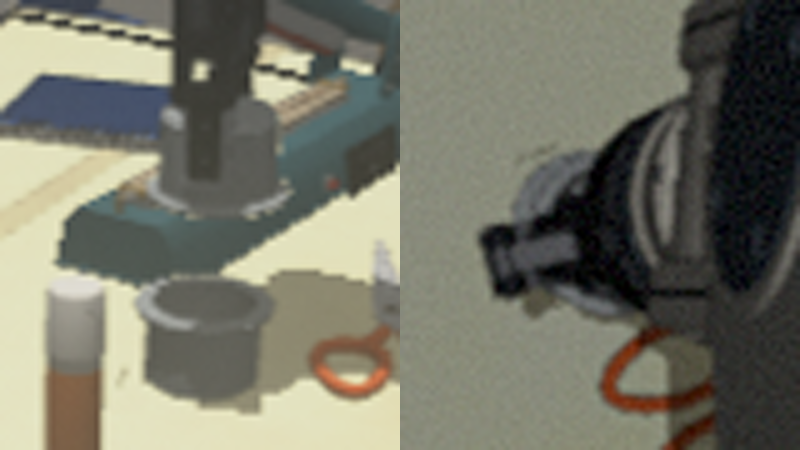

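Run:
```python
from c import *
np.set_printoptions(precision=1,suppress=True)
Z=np.array([0,0,1.])
for n,o in(("scene",(329,120)),("top",(357,190))):
    c=pickle.load(open(n+"1.pkl","rb"))
    for nm,C in(("sample",[.4545,.0238,.042]),("held105",[.4537,.0238,.105]),("held110",[.4537,.0238,.110])):
        C=np.array(C);e=[]
        for h in(0,.004 if nm!="sample" else -.004):
            e.append((proj(c,ring(C,Z,.034,h,200))-o+.5)*5-.5)
        e=np.vstack(e);k=400 if n=="top" else 0
        J=[((proj(c,C+d)-proj(c,C))*5)[0] for d in np.eye(3)*.001]
        print(n,nm,"u",e[:,0].min()+k,e[:,0].max()+k,"v",e[:,1].min(),e[:,1].max(),"per mm",*J)
```

```text
scene sample u 130.53771951952297 272.78832858729385 v 275.3669855799519 339.53237914870897 per mm [-1.9 -0.4] [-0.9  0.7] [ 0.1 -1.9]
scene held105 u 136.06463066315325 282.4415260700955 v 147.45240411180245 205.90602861609793 per mm [-1.9 -0.4] [-0.9  0.6] [ 0.1 -2. ]
scene held110 u 136.37536469308498 283.0649182694789 v 137.6009873438265 195.5950620081843 per mm [-2.  -0.4] [-0.9  0.6] [ 0.1 -2. ]
top sample u 508.3514279262401 665.1632092258747 v 152.0776224150357 308.064749102119 per mm [-0.  -2.3] [-2.3 -0. ] [ 0.4 -0.1]
top held105 u 531.5016139877362 701.7052609419126 v 142.73590101457341 311.88399964497705 per mm [-0.  -2.5] [-2.5 -0. ] [ 0.5 -0.1]
top held110 u 533.3865719641456 704.6806160176835 v 141.82745234137823 312.0442427206943 per mm [-0.  -2.5] [-2.5 -0. ] [ 0.5 -0.1]
```

```bash
cat > fit.py <<'E'
from c import *
import itertools
def gm(c):
    g=cv2.GaussianBlur(cv2.cvtColor(c["pixels"],cv2.COLOR_RGB2LAB).astype(np.float32),(0,0),.7)
    return cv2.Sobel(g,cv2.CV_32F,1,0,scale=.25),cv2.Sobel(g,cv2.CV_32F,0,1,scale=.25)
def score(c,G,C,masks,r=.034,h=0):
    q=proj(c,ring(C,np.array([0,0,1.]),r,h,181))[:-1];t=np.roll(q,-1,0)-np.roll(q,1,0);nrm=np.c_[t[:,1],-t[:,0]];nrm/=np.linalg.norm(nrm,axis=1)[:,None]
    k=masks(q,q.mean(0));q,nrm=q[k].astype(np.float32),nrm[k]
    s=[cv2.remap(g,q[:,0].copy(),q[:,1].copy(),cv2.INTER_LINEAR)[:,0] for g in G]
    d=s[0]*nrm[:,:1]+s[1]*nrm[:,1:]
    return np.minimum(np.linalg.norm(d,axis=1),25).mean()
def fit(views,C0,rng,zs):
    best=[]
    for dx,dy,dz in itertools.product(rng,rng,zs):
        C=np.array(C0)+[dx,dy,dz];best.append((sum(score(c,G,C,m) for c,G,m in views),*np.round(C,4)))
    best.sort(reverse=True);return best
al=lambda q,m:np.ones(len(q),bool)
low=lambda q,m:q[:,1]>m[1]-1       # front half in scene
E
python3 - <<'E'
from fit import *
T,S,T1,S1=load("top"),load("scene"),*[pickle.load(open(n+"1.pkl","rb")) for n in("top","scene")]
r=np.arange(-.007,.0071,.001)
topv=lambda q,m:(q[:,0]<m[0]-2)&(abs(q[:,1]-m[1]+0)>9)   # left part, off the finger
for nm,b in(("sample top+scene",fit([(T,gm(T),al),(S,gm(S),al)],(.4545,.0238,.042),r,[0])),
 ("sample scene1",fit([(S1,gm(S1),al)],(.4545,.0238,.042),r,[0])),
 ("sample top",fit([(T,gm(T),al)],(.4545,.0238,.042),r,[0])),
 ("held both",fit([(T1,gm(T1),topv),(S1,gm(S1),low)],(.4515,.0238,.106),r,np.arange(-.006,.0061,.001))),
 ("held scene",fit([(S1,gm(S1),low)],(.4515,.0238,.106),r,np.arange(-.006,.0061,.001)))):
    print(nm);[print("  ",np.round(x,4)) for x in b[:5]]
E
```

```text
sample top+scene
   [4.77512e+01 4.55500e-01 2.38000e-02 4.20000e-02]
   [4.77259e+01 4.54500e-01 2.38000e-02 4.20000e-02]
   [4.7574e+01 4.5550e-01 2.2800e-02 4.2000e-02]
   [4.73489e+01 4.54500e-01 2.28000e-02 4.20000e-02]
   [4.61756e+01 4.54500e-01 2.48000e-02 4.20000e-02]
sample scene1
   [19.1177  0.4555  0.0208  0.042 ]
   [19.0859  0.4545  0.0218  0.042 ]
   [19.0841  0.4555  0.0198  0.042 ]
   [19.0813  0.4545  0.0208  0.042 ]
   [19.0308  0.4545  0.0228  0.042 ]
sample top
   [2.42782e+01 4.55500e-01 2.38000e-02 4.20000e-02]
   [2.40791e+01 4.54500e-01 2.38000e-02 4.20000e-02]
   [2.40081e+01 4.55500e-01 2.28000e-02 4.20000e-02]
   [2.36371e+01 4.54500e-01 2.28000e-02 4.20000e-02]
   [23.0848  0.4555  0.0248  0.042 ]
held both
   [4.16922e+01 4.47500e-01 2.18000e-02 1.00000e-01]
   [4.16911e+01 4.48500e-01 2.08000e-02 1.00000e-01]
   [4.05656e+01 4.47500e-01 2.08000e-02 1.00000e-01]
   [4.04507e+01 4.49500e-01 1.98000e-02 1.00000e-01]
   [4.03342e+01 4.48500e-01 1.98000e-02 1.00000e-01]
held scene
   [20.9988  0.4455  0.0288  0.102 ]
   [20.9868  0.4465  0.0268  0.101 ]
   [20.9306  0.4475  0.0248  0.1   ]
   [20.9166  0.4445  0.0308  0.103 ]
   [20.8698  0.4475  0.0238  0.1   ]
```

Run:
```python
from fit import *
import fit
T1,S1=[pickle.load(open(n+"1.pkl","rb")) for n in("top","scene")]
topv=lambda q,m:(q[:,0]<m[0]-2)&(abs(q[:,1]-m[1])>9)
tcp=np.array([.4537,.0238]);xt=np.array([-.965,-.263]);yt=np.array([-.263,.965])
V=[(T1,gm(T1),topv),(S1,gm(S1),low)]
ring0=fit.ring;res=[]
for tilt in np.radians(np.arange(-8,9,2)):
    A=np.array([*(np.sin(tilt)*xt),np.cos(tilt)])
    fit.ring=lambda P,ax,r,h,n:ring0(P,A,r,h,n)
    for a in np.arange(0,.011,.001):
        for b in(-.001,0,.001):
            for z in np.arange(.094,.109,.001):
                C=np.array([*(tcp+a*xt+b*yt),z]);s=[score(c,G,C,m) for c,G,m in V];res.append((sum(s),s[0],s[1],np.degrees(tilt),a*1e3,b*1e3,z*1e3))
res.sort(reverse=True);[print(np.round(x,1)) for x in res[:12]]
```

```text
[42.4 21.9 20.5  0.   6.  -1.  99. ]
[42.2 21.7 20.5 -2.   6.  -1.  99. ]
[ 42.   22.3  19.7   8.    6.    0.  103. ]
[ 42.   22.3  19.7   8.    6.    0.  104. ]
[ 42.   22.1  19.9   0.    6.   -1.  100. ]
[ 41.9  22.1  19.9   8.    6.   -1.  103. ]
[ 41.7  22.   19.7  -2.    6.   -1.  100. ]
[ 41.6  22.   19.6   8.    6.   -1.  104. ]
[41.6 22.1 19.5  2.   6.  -1.  99. ]
[41.5 21.9 19.6 -2.   7.  -1.  99. ]
[ 41.4  21.8  19.6  -2.    7.    0.  100. ]
[41.3 21.6 19.7  0.   6.  -1.  98. ]
```

```bash
python3 -c "
from c import *
chain([((.4607,.0254,.2335),down(th+np.pi/2))])"
```

```text
t 10.35 w 0.0548 F [ 0.   0.6 -1.1]
[-0.74 -0.03  4.82] [ 0.001 -0.007  0.001]  |d| 4.9 ang 0.01
```

Call:
arm_command(targets=[-1,-0.7,0,0,0,-0.007,0,-1,-0.7,0,2.5,0,-0.007,0,-1,-0.7,0,4.8,0,-0.007,0,-1,-0.7,0,4.8,0,-0.007,0,-1,-0.7,0,4.8,0,-0.007,0])

```text
time_s: 10.98
tool_pos: [0.4603, 0.0253, 0.2332]
tcp_rot: [[-0.965, -0.262, -0.001], [-0.262, 0.965, 0.001], [0.001, 0.001, -1.0]]
force: [-0.4, -0.1, -0.4]
gripper_width: 0.0548
grasp_force: 64.9
```

Run:
```python
from fit import *
from cell import robot
T,S=[robot.capture(n) for n in("top","scene")];s=robot.observe();print(s["tool_pos"],s["tcp_rot"][:,2],s["force"])
for n,c in(("top",T),("scene",S)): pickle.dump(c,open(n+"2.pkl","wb"))
topv=lambda q,m:(q[:,0]<m[0]-2)&(abs(q[:,1]-m[1])>9)
r=np.arange(-.005,.0051,.001)
V=[(T,gm(T),topv),(S,gm(S),low)]
for nm,b in(("held",fit(V,(.455,.0234,.0515),r,np.arange(-.005,.0051,.001))),("sample",fit(V[1:],(.455,.0234,.042),r,[0]))):
    print(nm);[print("  ",np.round(x,4)) for x in b[:6]]
```

```text
[0.46017525 0.0252472  0.23332738] [-5.07067403e-04  6.95600381e-04 -9.99999630e-01] [ 0.45132315  0.6632896  -1.05719946]
held
   [4.02394e+01 4.55000e-01 2.34000e-02 4.65000e-02]
   [4.01556e+01 4.56000e-01 2.34000e-02 4.65000e-02]
   [3.99831e+01 4.55000e-01 2.44000e-02 4.65000e-02]
   [3.99705e+01 4.55000e-01 2.44000e-02 4.75000e-02]
   [3.98238e+01 4.56000e-01 2.24000e-02 4.65000e-02]
   [3.96682e+01 4.58000e-01 2.74000e-02 5.35000e-02]
sample
   [16.1041  0.454   0.0254  0.042 ]
   [16.0641  0.454   0.0244  0.042 ]
   [16.0046  0.454   0.0264  0.042 ]
   [15.9089  0.453   0.0244  0.042 ]
   [15.8723  0.455   0.0264  0.042 ]
   [15.8685  0.453   0.0254  0.042 ]
```

Run:
```python
from h import *
ims=[]
for n in("scene","top"):
    c=pickle.load(open(n+"2.pkl","rb"));u,v=proj(c,[.455,.0234,.045])[0].astype(int);print(u-20,v-25);ims.append(cv2.resize(c["pixels"][v-25:v+25,u-20:u+20,::-1],(400,500),interpolation=cv2.INTER_CUBIC))
cv2.imwrite("pics/s5.png",np.hstack(ims))
```

```text
348 153
374 210
```

View pics/s5.png

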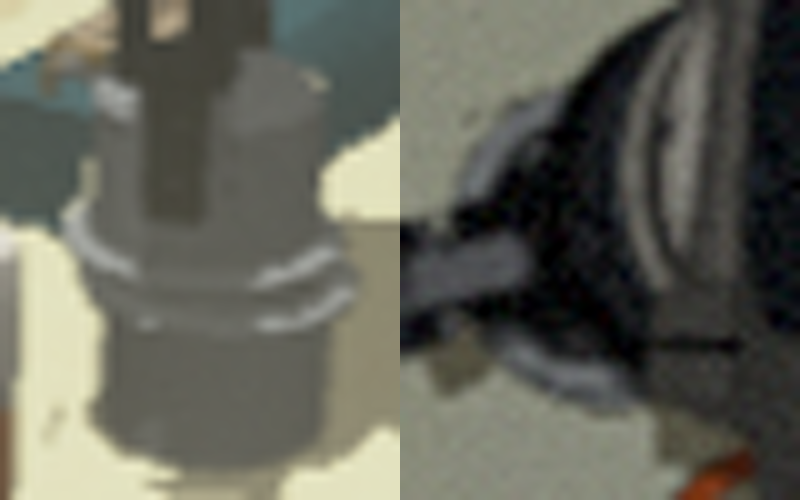

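Run:
```python
from fit import *
np.set_printoptions(precision=1,suppress=True,linewidth=150)
S=pickle.load(open("scene2.pkl","rb"));gx,gy=gm(S);m=np.linalg.norm(gx,axis=2)
def sub(row,a,b):
    i=a+np.argmax(m[row,a:b]);l,c,r=m[row,i-1:i+2];return i+.5*(l-r)/(l-2*c+r),c
def ext(C,r,z0,z1,row):  # silhouette of a cylinder on a row
    q=np.vstack([proj(S,ring(np.array([*C,z]),np.array([0,0,1.]),r,0,361)) for z in np.arange(z0,z1,.0005)])
    k=abs(q[:,1]-row)<.25;return q[k,0].min(),q[k,0].max()
for nm,rows,r,z0,z1 in(("up body",range(164,174),.028,.056,.0935),("up flange",range(174,181),.034,.0515,.0555),("low flange",range(180,186),.034,.038,.042),("low body",range(187,196),.028,0,.038)):
    for row in rows:
        L,R_=sub(row,350,362),sub(row,375,388)
        try:e=ext((.455,.0234),r,z0,z1,row)
        except ValueError:e=(0,0)
        print(nm,row,"L %.1f (%.0f) R %.1f (%.0f)"%(*L,*R_),"model %.1f %.1f"%e,"dev L %.1f R %.1f"%(L[0]-e[0],R_[0]-e[1]))
```

```text
up body 164 L 361.5 (39) R 387.2 (49) model 357.6 381.5 dev L 3.8 R 5.7
up body 165 L 361.8 (25) R 386.3 (61) model 357.6 381.4 dev L 4.2 R 4.9
up body 166 L 362.4 (17) R 385.7 (51) model 357.6 381.4 dev L 4.8 R 4.4
up body 167 L 362.5 (16) R 382.4 (46) model 357.6 381.3 dev L 4.9 R 1.1
up body 168 L 362.3 (17) R 381.2 (64) model 357.5 381.3 dev L 4.7 R -0.1
up body 169 L 355.3 (28) R 380.4 (74) model 357.5 381.2 dev L -2.2 R -0.8
up body 170 L 355.2 (35) R 379.9 (91) model 357.5 381.1 dev L -2.2 R -1.2
up body 171 L 355.1 (36) R 379.8 (94) model 357.4 381.1 dev L -2.4 R -1.3
up body 172 L 354.6 (33) R 379.7 (91) model 357.4 381.0 dev L -2.8 R -1.3
up body 173 L 353.9 (47) R 379.8 (82) model 357.4 381.0 dev L -3.4 R -1.2
up flange 174 L 353.8 (51) R 379.9 (61) model 354.8 382.9 dev L -1.0 R -3.0
up flange 175 L 356.5 (41) R 380.2 (34) model 354.8 383.3 dev L 1.7 R -3.2
up flange 176 L 356.8 (38) R 382.0 (19) model 354.8 383.3 dev L 2.1 R -1.3
up flange 177 L 353.2 (29) R 378.1 (18) model 354.9 383.3 dev L -1.6 R -5.1
up flange 178 L 354.7 (45) R 377.4 (20) model 355.4 383.1 dev L -0.
[... 570 characters left out ...]
1.2 (17) model 357.6 381.3 dev L 0.2 R -0.1
low body 187 L 357.7 (86) R 380.7 (30) model 356.9 380.1 dev L 0.8 R 0.6
low body 188 L 357.6 (85) R 380.6 (29) model 356.9 380.1 dev L 0.7 R 0.5
low body 189 L 357.6 (84) R 380.5 (29) model 356.8 380.0 dev L 0.8 R 0.5
low body 190 L 357.5 (83) R 380.4 (29) model 356.8 380.0 dev L 0.8 R 0.5
low body 191 L 357.4 (83) R 380.3 (30) model 356.8 379.9 dev L 0.6 R 0.4
low body 192 L 357.1 (83) R 380.2 (31) model 356.7 379.9 dev L 0.4 R 0.3
low body 193 L 356.8 (79) R 380.1 (32) model 356.7 379.8 dev L 0.1 R 0.3
low body 194 L 356.7 (76) R 380.1 (32) model 356.7 379.7 dev L 0.1 R 0.4
low body 195 L 357.0 (70) R 380.0 (31) model 356.6 379.7 dev L 0.4 R 0.3
```

Run:
```python
from fit import *
T,T0=pickle.load(open("top2.pkl","rb")),load("top")
def ext(C,col,hs):
    q=np.vstack([proj(T,ring(np.array([*C,h]),np.array([0,0,1.]),.034,0,721)) for h in hs]);k=abs(q[:,0]-col)<.15;return q[k,1].min(),q[k,1].max()
def sub(m,col,a,b):
    i=a+np.argmax(m[a:b,col]);l,c,r=m[i-1:i+2,col];return i+.5*(l-r)/(l-2*c+r)
for nm,c,hs in(("sample0",T0,(.042,)),("held2",T,(.051,.055))):
    m=np.linalg.norm(gm(c)[1],axis=2)
    for col in range(383,398):
        e=ext((.455,.0234),col,hs);t,b=sub(m,col,216,228),sub(m,col,242,255);print(nm,col,"top %.1f dev %.1f  bot %.1f dev %.1f"%(t,t-e[0],b,b-e[1]))
```

```text
sample0 383 top 223.9 dev -0.4  bot 246.1 dev 0.1
sample0 384 top 223.0 dev -0.4  bot 247.2 dev 0.2
sample0 385 top 222.3 dev -0.3  bot 248.0 dev 0.2
sample0 386 top 222.1 dev 0.2  bot 248.4 dev -0.1
sample0 387 top 225.6 dev 4.2  bot 249.0 dev -0.1
sample0 388 top 224.9 dev 3.9  bot 249.5 dev -0.0
sample0 389 top 227.3 dev 6.7  bot 250.0 dev -0.0
sample0 390 top 219.9 dev -0.3  bot 250.2 dev -0.1
sample0 391 top 226.2 dev 6.1  bot 250.5 dev -0.1
sample0 392 top 225.8 dev 5.9  bot 251.0 dev 0.2
sample0 393 top 223.0 dev 3.2  bot 251.2 dev 0.3
sample0 394 top 223.0 dev 3.2  bot 251.3 dev 0.4
sample0 395 top 226.0 dev 6.2  bot 251.3 dev 0.3
sample0 396 top 226.4 dev 6.4  bot 251.2 dev 0.3
sample0 397 top 223.9 dev 3.8  bot 243.8 dev -7.0
held2 383 top 228.1 dev 3.4  bot 246.6 dev 1.2
held2 384 top 226.2 dev 2.6  bot 242.7 dev -3.6
held2 385 top 225.7 dev 2.9  bot 243.0 dev -4.3
held2 386 top 225.8 dev 3.7  bot 243.4 dev -4.7
held2 387 top 222.3 dev 0.8  bot 243.8 dev -4.9
held2 388 top 222.0 dev 1.0  bot 244.4 dev -4.9
held2 389 top 221.7 dev 1.2  bot 245.0 dev -4.7
held2 390 top 218.1 dev -2.1  bot 245.5 dev -4.6
held2 391 top 217.4 dev -2.4  bot 245.7 dev -4.7
held2 392 top 216.7 dev -2.9  bot 245.8 dev -4.9
held2 393 top 215.4 dev -4.1  bot 245.8 dev -5.1
held2 394 top 232.1 dev 12.7  bot 245.9 dev -5.1
held2 395 top 218.2 dev -1.2  bot 246.0 dev -5.0
held2 396 top 218.0 dev -1.4  bot 250.5 dev -0.5
held2 397 top 217.4 dev -2.1  bot 250.0 dev -1.0
```

Run:
```python
from fit import *
T,T0=pickle.load(open("top2.pkl","rb")),load("top")
for nm,c in(("s0",T0),("h2",T)):
    g=cv2.cvtColor(c["pixels"],cv2.COLOR_RGB2GRAY)
    print(nm,"bottom rows 243-255");
    for col in(386,388,390,392,394): print(col,g[243:256,col])
    print("left cols 374-388 rows");
    for row in(224,226,228,242,244,246): print(row,g[row,374:390])
```

```text
s0 bottom rows 243-255
386 [100  98 103 105  98 108 131 135 134 133 132 134 137]
388 [ 96  88  97 102 102  98 106 131 140 136 132 135 135]
390 [103  98 101 101  99 100  92 105 132 134 136 136 136]
392 [103 100  99  98 100 102  96  93 120 136 140 137 136]
394 [102 102  93  76  91 106 105  90 104 134 137 137 134]
left cols 374-388 rows
224 [133 135 138 134 133 132 134 136 126 109 102 102 103 101 103  95]
226 [133 138 134 136 136 138 135 121  98  97 100  98  98  83  55  59]
228 [133 137 134 134 136 136 123 104 102 104  93  75  55  64  93 106]
242 [133 133 131 136 135 137 123 104 102 106 103 100  96  98 100 100]
244 [136 130 133 135 136 134 135 123 106 110 108 107  98  95  88  97]
246 [134 130 135 134 134 135 134 139 136 120 102 102 105 105 102 105]
h2 bottom rows 243-255
386 [ 47  80 111  96  84 109 136 139 134 134 134 136 139]
388 [ 17  38  67  94  85  67 106 139 137 137 135 136 137]
390 [ 27  25  41  84 111  96  75 112 137 134 139 138 136]
392 [ 25  37  31  73 112  94  76  93 121 140 134 135 136]
394 [  8  17  18  61  97  99  89  94 100 140 140 137 132]
left cols 374-388 rows
224 [137 133 138 133 139 136 131 106 104 103  98  74  52  59  43  10]
226 [137 137 137 139 136 132 108 101 108  91  59  31  38  33   5  14]
228 [141 135 136 138 135 114 102 113  92  46  14   7   9   9   8   8]
242 [26  9  9 25 61 64 55 52 29 29 33 35 23 11  5  8]
244 [24 25 38 47 61 74 77 73 55 57 68 83 80 62 38 20]
246 [116 127 109  80  76  79  80  76  81  96  92  86  96 101  94  88]
```

Call:
arm_command(targets=[-1,0.34,0,0,0,0,0,-1,0.34,0,0,0,0,0,-1,0.34,0,0.2,0,0,0,-1,0.34,0,0.3,0,0,0])

```text
time_s: 11.58
tool_pos: [0.4564, 0.0244, 0.2292]
tcp_rot: [[-0.965, -0.262, -0.002], [-0.262, 0.965, 0.001], [0.002, 0.002, -1.0]]
force: [0.6, -0.1, -0.9]
gripper_width: 0.0552
grasp_force: 64.9
```

```bash
cat > chk.py <<'E'
from fit import *
from cell import robot
def sub(m,row,a,b):
    i=a+np.argmax(m[row,a:b]);l,c,r=m[row,i-1:i+2];return i+.5*(l-r)/(l-2*c+r)
S,T=robot.capture("scene"),robot.capture("top");s=robot.observe();print(s["tool_pos"],s["force"],s["tcp_rot"][:,2])
m=np.linalg.norm(gm(S)[0],axis=2)
for row in range(168,198,1): print(row,"%.1f %.1f"%(sub(m,row,350,362),sub(m,row,375,388)),end=" | ")
g=cv2.cvtColor(T["pixels"],cv2.COLOR_RGB2GRAY);print()
for col in(386,388,390,392,394): print(col,g[243:256,col])
for row in(224,226,228): print(row,g[row,374:390])
E
python3 chk.py
```

```text
[0.45635707 0.02438723 0.22912868] [-0.3480436  -0.31725084 -1.17377059] [-2.62075415e-03  9.54205794e-04 -9.99996111e-01]
168 357.4 381.8 | 169 357.4 381.6 | 170 357.4 381.6 | 171 357.4 381.6 | 172 357.5 381.5 | 173 357.0 381.4 | 174 356.2 381.4 | 175 352.2 381.6 | 176 358.3 382.0 | 177 358.3 382.7 | 178 355.1 383.7 | 179 355.2 379.2 | 180 355.4 378.5 | 181 355.8 374.6 | 182 356.2 374.2 | 183 356.8 382.8 | 184 357.4 382.0 | 185 357.8 381.0 | 186 357.8 380.8 | 187 357.7 380.7 | 188 357.6 380.6 | 189 357.6 380.5 | 190 357.5 380.4 | 191 357.4 380.3 | 192 357.3 380.2 | 193 357.3 380.1 | 194 357.3 380.1 | 195 357.3 380.0 | 196 347.7 379.8 | 197 347.5 383.2 | 
386 [ 15  22  46  82 109 102 119 138 136 132 136 138 137]
388 [  9   3  13  52  91 104 108 119 138 137 136 134 136]
390 [  0  18  18  27  68 102 104  98 117 135 134 135 139]
392 [  7   3  23  36  29  82 106  99 106 135 135 137 135]
394 [  0   0   7   2  23  62  96  96 110 137 139 138 138]
224 [132 137 134 138 136 137 137 137 129 111  96  99  99  87  77  44]
226 [134 138 141 133 138 135 136 123 103 100 101  77  55  60  52  13]
228 [138 133 138 138 138 132 110 105 102  86  56  28  54  56  33   0]
```

Call:
arm_command(targets=[-1,0.05,0,0.1,0,0,0,-1,0.05,0,0.2,0,0,0,-1,0.05,0,0.3,0,0,0,-1,0.05,0,0.4,0,0,0])

```text
time_s: 12.18
tool_pos: [0.456, 0.0242, 0.2259]
tcp_rot: [[-0.965, -0.262, -0.002], [-0.262, 0.965, 0.001], [0.001, 0.001, -1.0]]
force: [-5.2, 0.5, 19.5]
gripper_width: 0.0549
grasp_force: 66.6
```

Call:
arm_command(targets=[-1,0,0,-0.07,0,0,0,-1,0,0,-0.07,0,0,0])

```text
time_s: 12.42
tool_pos: [0.4559, 0.0243, 0.2261]
tcp_rot: [[-0.965, -0.262, -0.002], [-0.262, 0.965, 0.001], [0.002, 0.001, -1.0]]
force: [-0.7, -0.9, 0.7]
gripper_width: 0.0555
grasp_force: 65.1
```

```bash
python3 chk.py
```

```text
[0.45596917 0.02423569 0.22603107] [-0.59097633 -0.03137902  1.76111097] [-2.14339720e-03  7.83899408e-04 -9.99997396e-01]
168 357.3 381.9 | 169 357.3 381.8 | 170 357.3 381.7 | 171 357.4 381.7 | 172 357.4 381.6 | 173 357.4 381.6 | 174 357.0 381.7 | 175 352.2 381.7 | 176 358.7 381.8 | 177 358.3 382.1 | 178 358.1 382.7 | 179 349.9 383.3 | 180 349.8 383.6 | 181 349.8 383.8 | 182 349.7 383.6 | 183 349.7 374.6 | 184 357.3 382.1 | 185 357.7 381.1 | 186 357.7 380.8 | 187 357.6 380.7 | 188 357.6 380.6 | 189 357.6 380.5 | 190 357.5 380.5 | 191 357.4 380.3 | 192 357.3 380.2 | 193 357.2 380.1 | 194 357.2 380.1 | 195 357.3 380.0 | 196 347.7 379.8 | 197 347.4 383.2 | 
386 [  0  20  42  84 107 105 122 134 138 134 137 136 135]
388 [  5  11  14  40  77 107 100 104 141 138 134 134 136]
390 [  7   8  21  28  40  80 108 100 116 138 135 138 135]
392 [  1  16  20  40  43  78 109  99  98 137 139 137 136]
394 [  8   0   9   6  15  55  97  99 106 135 136 136 138]
224 [134 138 133 134 139 134 138 139 133 109  96  99  96  90  77  42]
226 [135 133 135 139 136 137 138 126  97 105 101  77  40  56  39  21]
228 [137 136 136 139 136 133 117 103 108  90  56  25  55  56  34   1]
```

Call:
arm_command(targets=[0.2,0,0,0,0,0,0,0.6,0,0,0,0,0,0,1,0,0,0,0,0,0,1,0,0,0,0,0,0,1,0,0,0,0,0,0])

```text
time_s: 13.15
tool_pos: [0.4559, 0.0243, 0.226]
tcp_rot: [[-0.965, -0.262, -0.002], [-0.262, 0.965, 0.001], [0.002, 0.001, -1.0]]
force: [0.6, 0.5, 0.1]
gripper_width: 0.0856
grasp_force: 0.0
```

```bash
python3 chk.py
```

```text
[0.45588843 0.02425595 0.22599186] [-1.02935643 -0.44818901  0.05700793] [-2.32296183e-03  8.93062388e-04 -9.99996903e-01]
168 357.4 381.9 | 169 357.3 381.8 | 170 357.3 381.8 | 171 357.4 381.7 | 172 357.4 381.7 | 173 357.4 381.6 | 174 357.0 381.7 | 175 352.2 381.8 | 176 352.3 381.9 | 177 358.3 382.2 | 178 358.1 382.7 | 179 349.9 383.1 | 180 349.8 383.4 | 181 349.7 383.7 | 182 349.7 378.0 | 183 349.7 377.7 | 184 357.4 382.4 | 185 357.8 381.1 | 186 357.8 380.8 | 187 357.7 380.6 | 188 357.6 380.5 | 189 357.6 380.5 | 190 357.6 380.4 | 191 357.4 380.3 | 192 357.3 380.2 | 193 357.2 380.2 | 194 357.2 380.1 | 195 357.3 380.0 | 196 347.7 379.8 | 197 347.6 383.2 | 
386 [  5  17   8  30  42  68 113 137 139 136 137 137 135]
388 [ 20  16  23  29  52  72  96 104 138 135 133 135 138]
390 [  9   0  20  26  40  76 108 107 126 137 136 138 137]
392 [  0   0  24  35  40  78 106  97 104 133 137 140 138]
394 [ 11   9   0  16  12  39  85 100 109 139 139 140 137]
224 [132 138 136 137 138 141 139 141 131 114  96  97  99  98  67  39]
226 [137 140 127 136 142 141 138 120 103 103 104  76  52  52  35  19]
228 [134 134 136 133 141 133 118 106 111  95  53  28  53  60  18   5]
```

Released, and nothing moved. I retreat straight up, swing the arm clear and check the alignment in the open top view.

Call:
arm_command(targets=[1,0,0,-3,0,0,0,1,0,0,-7,0,0,0,1,0,0,-12,0,0,0,1,0,0,-16,0,0,0,1,0,0,-16,0,0,0])

```text
time_s: 13.88
tool_pos: [0.4567, 0.0241, 0.3888]
tcp_rot: [[-0.965, -0.262, 0.003], [-0.262, 0.965, 0.0], [-0.003, -0.001, -1.0]]
force: [1.0, -0.6, -0.5]
gripper_width: 0.0848
grasp_force: 0.0
```

Call:
arm_command(targets=[1,1,-6,0,0,0,0,1,2,-12,0,0,0,0,1,3,-18,0,0,0,0,1,3,-22,0,0,0,0,1,3,-22,0,0,0,0])

```text
time_s: 14.5
tool_pos: [0.4852, -0.1986, 0.384]
tcp_rot: [[-0.966, -0.259, -0.004], [-0.259, 0.966, 0.002], [0.004, 0.003, -1.0]]
force: [-0.5, 0.3, 0.8]
gripper_width: 0.0856
grasp_force: 0.0
```

Run:
```python
from fit import *
from cell import robot
T,S=robot.capture("top"),robot.capture("scene")
r=np.arange(-.004,.0041,.001)
G=gm(T);GS=gm(S)
for nm,rr,h,V in(("top closed end",.028,.084,[(T,G)]),("top flange",.034,.046,[(T,G)]),("both closed end",.028,.084,[(T,G),(S,GS)])):
    b=sorted([(sum(score(c,g,np.array([.455+x,.0234+y,h]),al,rr) for c,g in V),round(.455+x,4),round(.0234+y,4)) for x in r for y in r],reverse=True)[:4];print(nm,[tuple(map(float,np.round(k,4))) for k in b])
m=np.linalg.norm(GS[0],axis=2)
def sub(row,a,b):
    i=a+np.argmax(m[row,a:b]);l,c,rr=m[row,i-1:i+2];return i+.5*(l-rr)/(l-2*c+rr)
for row in range(164,194,2): print(row,"%.1f %.1f"%(sub(row,350,362),sub(row,375,388)),end=" | ")
# glue and small cup: image change against the first picture
for n,c in(("top",T),("scene",S)):
    for q in([.459,.152,.097],[.459,.152,.02],[.60,.10,.05]):
        u,v=proj(c,q)[0].astype(int);print(n,q,np.abs(c["pixels"][v-7:v+8,u-7:u+8].astype(int)-load(n)["pixels"][v-7:v+8,u-7:u+8]).mean().round(1))
```

```text
top closed end [(22.3188, 0.458, 0.0254), (22.3, 0.452, 0.0234), (22.0333, 0.457, 0.0244), (21.958, 0.458, 0.0264)]
top flange [(24.626, 0.455, 0.0244), (24.5608, 0.454, 0.0244), (24.5607, 0.455, 0.0214), (24.4989, 0.456, 0.0214)]
both closed end [(46.1519, 0.453, 0.0234), (45.9189, 0.452, 0.0234), (45.762, 0.452, 0.0244), (45.5357, 0.451, 0.0244)]
164 359.3 381.1 | 166 359.1 385.7 | 168 357.4 382.0 | 170 357.3 381.8 | 172 357.4 381.7 | 174 357.0 381.6 | 176 352.3 381.8 | 178 358.1 382.7 | 180 349.8 382.9 | 182 349.7 383.1 | 184 357.4 381.8 | 186 357.8 380.6 | 188 357.6 380.4 | 190 357.5 380.4 | 192 357.3 380.6 | top [0.459, 0.152, 0.097] 3.4
top [0.459, 0.152, 0.02] 3.3
top [0.6, 0.1, 0.05] 3.4
scene [0.459, 0.152, 0.097] 7.6
scene [0.459, 0.152, 0.02] 6.7
scene [0.6, 0.1, 0.05] 7.3
```

```bash
python3 -c "
from cell import robot
print(robot.job_done())"
```

```text
the job is handed in; nothing more can be done
None
```

The job is handed in at about 15 s of robot time: the soap lies in the standing cup, and the larger rack cup sits mouth-down on it, flush and centred to about 1 mm by camera measurement. The small cup and glue stick show no sign of having moved in the before-and-after images.

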